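Free the stuck liner from the tilted bench mixer

TASK

The white liner cup is stuck in the tilted drum of the bench mixer. Press the mixer's long release bar fully down near its middle so that both ends go down together, then take the liner by its rim, twist it anticlockwise about an eighth of a turn to unlock it, and draw it straight out of the drum. Stand it gently upright in the middle of the free end of the steel tray, let go, and leave the spare liner and the other things where they are.

Things in the scene. Friction and masses are not known exactly. Their poses are not given: they have to be found in the camera images.
- mixer: Bench mixer, fixed: white base 315 x 200 mm, 45 mm high, its front towards the robot, carrying a steel drum tilted 30 deg towards that front. Origin: on the bench, 165 mm behind the base's front edge, mid-width; x to the back, y to the mixer's left, z up. The drum's underside centre is at (50, 0, 85) mm
- drum: Steel drum, fixed to the mixer, 116 mm outside diameter, 82 mm deep. Origin: centre of its underside; z along its axis out of the mouth (the way to draw the liner out), x up the slope to the back, y to the mixer's left. The liner stands in it on the same axis: foot at z = 5 mm, rim at z = 140 mm, so its top 58 mm stand out
- drum_mouth (a point): Centre of the drum's mouth (drum z = 82 mm), axes as the drum. Bayonet: with the bar down the liner turns anticlockwise seen into the mouth (positive about z) to a stop at 65 deg; from 34 to 63 deg from its locked position (liner x along drum x) it can be drawn out. With the bar up a pin stops the twist (8 deg of play)
- drum_floor (a point): Centre of the drum's inner floor (drum z = 5 mm), axes as the drum. Three sprung grips near it rub on the liner's wall: about 12 N at the rim to turn it, 10 N to draw it. They let go once it has risen 25 mm; it is wholly out of the drum after rising 80 mm
- splash_plate (a point): Middle of the face of the fixed aluminium splash plate, 150 mm wide, 120 mm long, parallel to the drum's axis, 86 mm from it on the upper, far side; its edge is level with drum z = 120 mm. The rim's side towards the mixer's front is open. Axes as the drum
- bar (a joint): Travel of the release bar in m: 0 to 0.002 when up, 0.012 fully down at its stop. Counts as pressed beyond 0.009. Takes 5 to 6 N and stays down when let go; the lock pin then stays withdrawn
- rock (a joint): Rocking of the release bar about its middle in rad: 0 level, positive lifts its left (+y) end; sprung, 4 N m/rad. A press far off the middle tilts it; beyond 0.08 (one end 13 mm lower than the other) is a fault
- bar_mid (a point): Middle of the top face of the release bar: aluminium, 160 mm long (along the mixer's y), 26 mm wide, 12 mm thick, lying level across the front of the mixer, 135 mm in front of its origin, its top 75 mm above the bench when up. x to the back, z up
- liner: The stuck liner, a white plastic cup 135 mm high, 84 mm outside diameter (90 mm over its top 39 mm), bore 74 mm (68 mm lower down); 8 mm wall at the rim, whose middle is 41 mm from the axis; 0.13 to 0.25 kg. Two 8 mm lugs at its +x and -x sides, 55 mm above the foot. Origin: centre of its foot; z to the rim
- liner_rim (a point): Centre of the stuck liner's mouth, level with its rim, 135 mm above its foot along its axis
- tray: Shallow steel tray, fixed, 240 x 125 mm, edge 14 mm high and 5 mm thick, floor 5 mm above the bench, on the left or the right of the mixer. Origin: under its centre, on the bench; x along its length to its far end
- tray_free (a point): Middle of the free end of the tray (the end nearer the robot), on the tray's floor, 56 mm from the tray's centre: the liner's foot goes here
- spare_liner: A second liner, same as the stuck one, standing upright at the far end of the tray, its axis about 114 mm from the middle of the free end. Leave it. Origin: centre of its foot
- pail: Red plastic waste pail, 165 mm high, 160 mm across, on the other side of the mixer from the tray. Leave it. Origin: centre of its foot
- rack: White tube rack with yellow-capped tubes, 75 x 170 mm (x, y), 104 mm high, near the robot on one side. Leave it. Origin: centre of its foot
- bottle: Amber reagent bottle, 170 mm high, 68 mm across, near the robot on the other side. Leave it. Origin: centre of its foot
Not all that is in view belongs to the job. Leave any green, pink or red look-alike of the liner alone.

How it is judged (in metres and radians):
On the way, in this order (a step that is already met when the one before it is completed fails the run):
1. the release bar is pressed down (over 9 of its 12 mm) and level (value of joint bar above 0.009 m and value of joint rock between -0.05 and 0.05 rad), for 0.2 s.
2. the liner is twisted over 30 deg from its locked position while still down in the drum (angle between the x axis of liner and the x axis of drum, either way round above 0.52 rad and z of liner in the frame of drum below 0.04 m), for 0.1 s.
3. the liner is drawn out along the drum's axis (foot over 85 mm above the drum's underside, under 20 mm off the axis, within 15 deg of it) (z of liner in the frame of drum above 0.085 m and x of liner in the frame of drum between -0.02 and 0.02 m and y of liner in the frame of drum between -0.02 and 0.02 m and angle between the z axis of liner and the z axis of drum, either way round below 0.26 rad), for 0.02 s.
At the end, for the whole second after the job is handed in: The liner stands upright (within 3.4 deg) and still on the tray's floor (foot within 8 mm of it in height), its foot within 20 mm of the middle of the free end, untouched by the gripper; the release bar is still down (over 9 mm) (horizontal distance between liner and tray_free below 0.02 m and z of liner in the frame of tray_free between -0.008 and 0.008 m and angle between liner's own z axis and vertical below 0.06 rad and linear speed of liner below 0.03 m/s and contact force between liner and the fingers below 0.2 N and value of joint bar above 0.009 m).
It fails at once if the release bar is tilted by more than 0.08 rad (one end 13 mm lower than the other) (value of joint rock above 0.08 rad or value of joint rock below -0.08 rad).
It fails at once if the liner is dropped onto the tray: falling faster than 0.6 m/s there while not held (horizontal distance between liner and tray_free below 0.1 m and linear speed of liner above 0.6 m/s and contact force between liner and the fingers below 0.2 N).
It fails at once if a bystander (spare liner, pail, rack or bottle) is moved by more than 20 mm or tipped by more than 15 deg (distance of any of spare_liner, pail, rack, bottle from where it was at the start of the episode above 0.02 m or angle between any of spare_liner, pail, rack, bottle's own z axis and vertical above 0.26 rad).
It also fails if it takes over 61 s, if anything falls off the work surface, if the arm or the gripper's body presses on something with over 40 N, if the wrist force passes 120 N, or if a joint passes its speed limit or range.

ROBOT

A 6-joint arm with a two-finger parallel gripper is mounted at the origin on the work surface. World frame = base frame: x ahead of the robot, y to its left, z up, the work surface at z = 0. Lengths are in mm, angles in rad, forces in N, time in s.
With the tool pointing down it reaches from about 275 to 825 mm from the base axis. Payload 5.2 kg.
Tool frame: the origin (TCP) lies at the very end of the fingers, on their centre line; the grasp point (between the pads) lies 19 mm behind it; z points along the fingers, y is the direction in which the jaws open and shut (so a half turn about z gives the same grasp; the last joint's range is limited). The gripper opens to 93 mm and grips with 3 to 60 N. Pads are 15 mm wide; open, the fingers measure 128 mm over their backs; the gripper's body (75 mm by 188 mm) begins 65 mm behind the grasp point.
Start: joints at [-1.413, 0.259, 1.535, -0, 1.348, -0.203], TCP at [194.183, -514.585, 179.953] pointing down, gripper open.
Joint ranges: [-3.14, 3.14], [-0.91, 2.08], [0.19, 2.58], [-1.22, 4.36], [0.22, 2.71], [-3.12, 3.12]. Speed limits (rad/s): [2.57, 2.57, 3.14, 3.14, 3.14, 3.14].

INTERFACE

Orientations are given as [roll, pitch, yaw] about the fixed x, y, z axes, in that order (R = Rz(yaw) Ry(pitch) Rx(roll)).
In Python, from bench import robot gives the robot as it stands. The module is installed in compiled form; this text tells all that it offers. Calls block until the motion is done:
- robot.move_ptp(position, orientation): joint-space move of the TCP to a pose.
- robot.move_linear(position, ori=None, speed=150, f_stop=None): straight line of the TCP; ori=None keeps the orientation; speed is the mean speed in mm/s. With f_stop (N) it stops when the force on the tool has changed by that much, and returns True; else False.
- robot.move_j(angles): joint-space move.
- robot.move_gripper(opening): opening from 0.0 (shut) to 1.0 (fully open); the grip force is fixed at half the most; returns when the fingers have stopped.
- robot.sleep(seconds).
- robot.inverse_kinematics(position, orientation): joint angles nearest the present ones, or None.
- robot.get_image(name): name is "side" or "top" or "wrist"; returns a dict with "img" (384x512x3 uint8, blue, green, red), "fovy" (degrees; the focal length in pixels is half the picture's height over the tangent of half this angle, whatever the lens; pixels are square), "cx", "cy" (the principal point, pixels), "eye" and "orientation" of the camera in the world. Camera axes: x right, y down, z forward; pixel columns grow to the right and rows downward; lengths in mm; the calibration is good to about 2 mm. A picture is of the moment at which its call begins. There is no depth.
A pose or a line that the arm cannot do raises robot.MotionError and nothing moves.
- robot.hand_in(): hands the job in, once; it reports no verdict.
Readings, each from a call of its own:
- robot.current_t(): time.
- robot.current_qpos(): joint angles.
- robot.current_joint_vel(): joint speeds.
- robot.current_joint_efforts(): joint torques, N m.
- robot.current_tcp_pos(): TCP position.
- robot.current_eef_rot(): TCP orientation.
- robot.current_contact_force(): force on the tool from outside, world axes, zero at the start.
- robot.current_ft_torque(): the same for the moment, N m.
- robot.current_gripper_width(): opening from 0.0 (shut) to 1.0 (fully open).
Only numpy, scipy, OpenCV 4.12 (cv2) and the standard library are available. Lean on these libraries where they do the work, as an engineer would, in place of code of your own. Each camera call takes 0.05 s, during which the arm holds its last target. There are 200 camera calls.

## Working session

There is one attempt and no reset: what is moved stays moved. The work goes in short steps, each a Python script; the robot and the scene stay as the last script left them, time stands still between calls to the robot, and variables do not carry over. Pictures are saved under pics/ and viewed, about 8 in all and at most 12, crops included, and the job is handed in when it is done.

```bash
mkdir -p pics; python3 - <<'E'
from bench import robot
import cv2,pickle
for n in ("top","side"):
    d=robot.get_image(n); cv2.imwrite(f"pics/{n}0.png",d["img"])
    pickle.dump(d,open(f"{n}0.pkl","wb"))
    print(n,{k:v for k,v in d.items() if k!="img"})
print(robot.current_t(),robot.current_eef_rot())
E
```

```text
top {'fovy': 48.483703760064806, 'cx': 258.4136014237135, 'cy': 193.33377192539078, 'eye': array([ 328.37227842,    9.52571848, 1232.42859519]), 'orientation': array([-2.94776434e+00, -4.11803290e-04, -1.56080937e+00])}
side {'fovy': 42.563695023917056, 'cx': 258.6262975233974, 'cy': 187.76172865126912, 'eye': array([ 305.63680465,  974.16066846, 1149.67305967]), 'orientation': array([-2.3639645 , -0.01940244, -2.86429583])}
0.1 [-3.13999454e+00 -3.63059719e-04  3.60792416e-01]
```

View pics/top0.png

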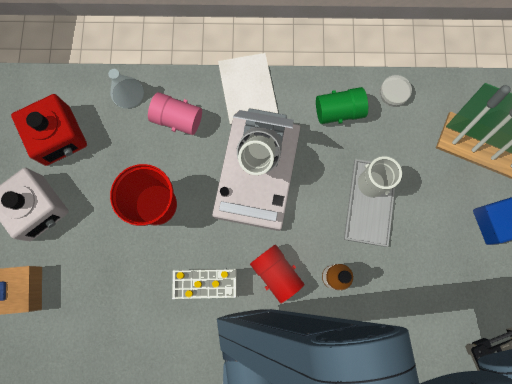

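View pics/side0.png

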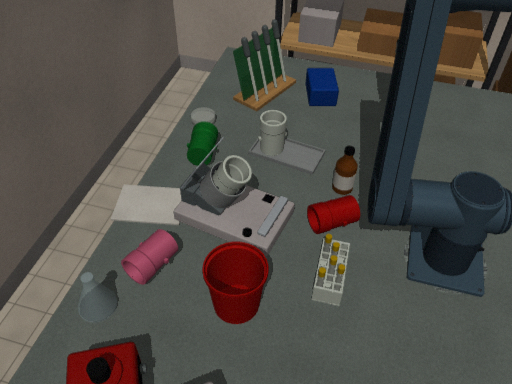

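The top view shows the mixer near (258,165), the tray at (372,205) with the spare liner on its far end, the rack at (204,284), the bottle at (338,277) and a red decoy at (277,273). I'll enlarge it to measure.

```bash
python3 - <<'E'
import cv2
a=cv2.imread("pics/top0.png")[104:250,208:404]; cv2.imwrite("pics/c1.png",cv2.resize(a,None,fx=4,fy=4,interpolation=cv2.INTER_CUBIC))
a=cv2.imread("pics/side0.png")[105:255,165:335]; cv2.imwrite("pics/c2.png",cv2.resize(a,None,fx=4,fy=4,interpolation=cv2.INTER_CUBIC))
E
```

```text
(no output)
```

View pics/c1.png

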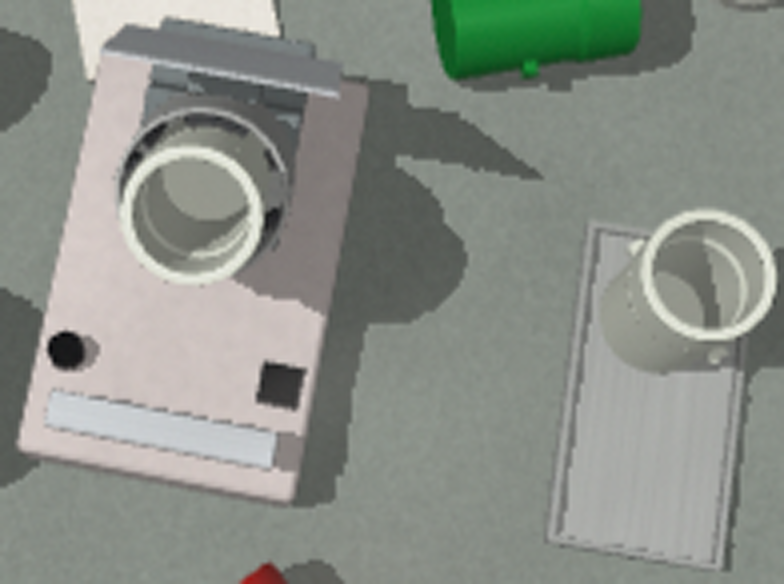

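View pics/c2.png

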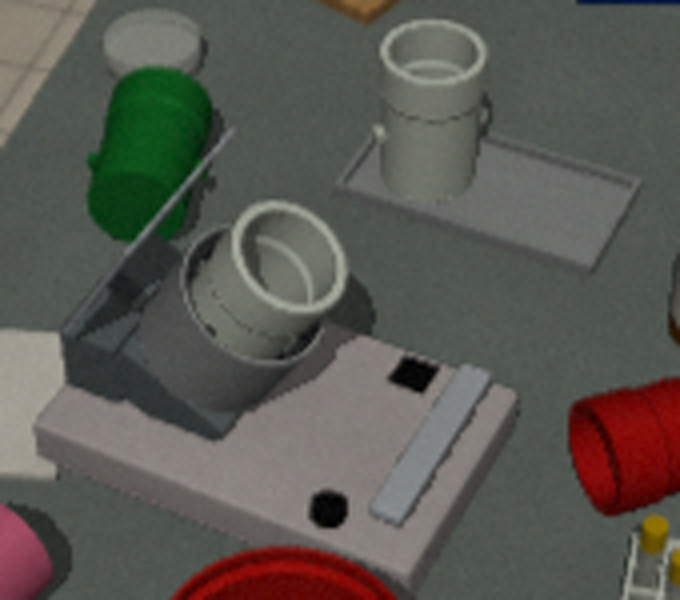

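```bash
cat > vis.py <<'E'
import numpy as np,pickle
from scipy.spatial.transform import Rotation as R
from scipy.optimize import least_squares
class Cam:
    def __init__(s,d):
        s.f=d["img"].shape[0]/2/np.tan(np.radians(d["fovy"])/2); s.c=np.array([d["cx"],d["cy"]])
        s.e=np.array(d["eye"]); s.R=R.from_euler("xyz",d["orientation"]).as_matrix()
    def proj(s,P):
        q=(np.atleast_2d(P)-s.e)@s.R; return s.f*q[:,:2]/q[:,2:]+s.c
def load(n): return Cam(pickle.load(open(n+".pkl","rb")))
def T(p,P):
    c,s=np.cos(p[2]),np.sin(p[2]); P=np.atleast_2d(P).astype(float)
    return np.c_[p[0]+c*P[:,0]-s*P[:,1],p[1]+s*P[:,0]+c*P[:,1],P[:,2]]
ang=np.linspace(0,2*np.pi,180)
def circ(c,r,tilt):
    A=R.from_euler("y",-tilt).as_matrix()
    return np.array(c)+np.c_[r*np.cos(ang),r*np.sin(ang),0*ang]@A.T
def bbox(q): return np.r_[q.min(0),q.max(0)]
E
cat > fit.py <<'E'
from vis import *
t,s=load("top0"),load("side0")
ct=lambda a:np.array([208,104])+(np.array(a,float)+.5)/4-.5
cs=lambda a:np.array([165,105])+(np.array(a,float)+.5)/4-.5
bar=[[-122,80,75],[-148,80,75],[-122,-80,75],[-148,-80,75]]
base=[[-165,100,45],[-165,-100,45],[150,-100,45]]
rim=circ((-20,0,206.24),45,np.radians(30))
def fm(p,sep=False):
    r=[t.proj(T(p,bar))-ct([[50,390],[45,424],[276,432],[272,467]]),
     s.proj(T(p,bar))-cs([[372,513],[402,523],[460,365],[492,376]]),
     t.proj(T(p,base))-ct([[20,443],[293,492],[369,88]]),
     2*(bbox(t.proj(T(p,rim)))-ct([[120,145],[264,284]]).ravel()),
     2*(bbox(s.proj(T(p,rim)))-cs([[232,200],[347,312]]).ravel())]
    return r if sep else np.concatenate([x.ravel() for x in r])
m=least_squares(fm,[430,0,-.15],x_scale=[10,10,.1],loss="soft_l1")
print("mixer",m.x); [print(np.round(x,1).tolist()) for x in fm(m.x,1)]
tr=[[120,62.5,14],[-120,62.5,14],[-120,-62.5,14]]
def ft(p):
    return np.concatenate([x.ravel() for x in [t.proj(T(p,tr))-ct([[589,222],[548,542],[723,568]]),s.proj(T(p,tr))-cs([[340,183],[590,268],[640,183]])]])
q=least_squares(ft,[400,-250,-.1],x_scale=[10,10,.1])
print("tray",q.x,np.round(q.fun,1)); print("free",T(q.x,[-56,0,5]))
def fs(p):
    c=circ((p[0],p[1],140),45,0); return np.r_[bbox(t.proj(c))-ct([[640,208],[776,341]]).ravel(),bbox(s.proj(c))-cs([[380,18],[487,85]]).ravel()]
z=least_squares(fs,[480,-250]); print("spare",z.x,np.round(z.fun,1),np.hypot(*(z.x-T(q.x,[-56,0,5])[0,:2])))
E
python3 fit.py
```

```text
mixer [ 6.40114990e+02  1.61583223e+01 -1.79964206e-01]
[[-0.0, -0.6], [-0.7, 0.0], [0.6, -0.3], [-0.1, 0.2]]
[[-1.2, -1.9], [-0.4, -1.1], [0.3, -1.4], [0.2, -1.3]]
[[-1.7, 1.5], [0.1, 2.6], [0.3, -1.6]]
[-0.4, -0.2, -0.6, 0.8]
[-0.3, -0.7, 0.4, 0.1]
tray [ 5.46355029e+02 -3.15787952e+02 -1.58798261e-01] [ 0.  -0.4 -0.3 -0.3 -0.4  0.6 -1.2  0.1  0.7 -0.3  0.7 -1. ]
free [[ 491.05961976 -306.93257693    5.        ]]
spare [ 603.33962121 -320.76499027] [-0.2 -0.  -0.  -0.1  0.1  0.   0.2 -0.3] 113.12883975151094
```

```bash
cat > h.py <<'E'
import numpy as np
from scipy.spatial.transform import Rotation as R
from bench import robot
MX=np.array([640.1,16.2,0]); YAW=-0.18
RM=R.from_euler("z",YAW).as_matrix()
AD=RM@R.from_euler("y",-np.pi/6).as_matrix()
DO=MX+RM@[50,0,85]
def mix(p): return MX+RM@np.array(p,float)
def rpy(M): return R.from_matrix(M).as_euler("xyz")
def grasp(phi,rise=0,r=41,depth=28,off=np.zeros(3)):
    """TCP pose at rim angle phi (deg, drum frame); tool y points inwards."""
    a=np.radians(phi); rad=np.array([np.cos(a),np.sin(a),0])
    y=-AD@rad; z=-AD[:,2]
    return DO+AD@(r*rad+[0,0,140-depth+rise])+off, rpy(np.c_[np.cross(y,z),y,z])
def st(s=""):
    print(s,"t%.2f"%robot.current_t(),"tcp",np.round(robot.current_tcp_pos(),1),"F",np.round(robot.current_contact_force(),1),"M",np.round(robot.current_ft_torque(),2),"g%.3f"%robot.current_gripper_width())
E
python3 - <<'E'
from h import *
p=robot.current_tcp_pos()
robot.move_linear([p[0],p[1],320],speed=250)
o=[np.pi,0,YAW]
b=mix([-135,0,75])
robot.move_ptp([b[0],b[1],250],o); robot.move_gripper(0.0)
robot.move_linear([b[0],b[1],95],speed=150); st("above")
print(robot.move_linear([b[0],b[1],66],speed=20,f_stop=3)); st("touch")
print(robot.move_linear([b[0],b[1],57],speed=20,f_stop=18)); st("press")
import cv2,pickle
d=robot.get_image("side"); cv2.imwrite("pics/c3.png",cv2.resize(d["img"][105:255,165:335],None,fx=4,fy=4,interpolation=cv2.INTER_CUBIC))
for ph in (132,156,180):
  for rs in (0,-80+150,130):
    q=robot.inverse_kinematics(*grasp(ph,rs)); print(ph,rs,None if q is None else np.round(q,2))
E
```

```text
above t5.72 tcp [508.   40.3  95.8] F [-0.2  0.1 -0.1] M [ 0.05  0.04 -0.02] g0.005
False
touch t7.33 tcp [507.4  40.4  66.2] F [0.5 0.2 0.3] M [ 0.04 -0.04 -0.01] g0.007
False
press t7.92 tcp [507.2  40.4  56.9] F [-0.8  0.9  0.8] M [ 0.07  0.02 -0.  ] g0.000
132 0 [-0.06  0.09  1.91 -0.11  0.62  1.03]
132 70 [-0.04 -0.03  1.88 -0.1   0.77  1.03]
132 130 [-0.03 -0.12  1.83 -0.09  0.91  1.02]
156 0 [-0.09  0.08  1.95 -0.08  0.6   0.57]
156 70 [-0.08 -0.05  1.91 -0.07  0.76  0.56]
156 130 [-0.07 -0.14  1.87 -0.07  0.9   0.56]
180 0 [-0.13  0.06  1.97 -0.05  0.59  0.08]
180 70 [-0.12 -0.07  1.93 -0.04  0.75  0.08]
180 130 [-0.12 -0.16  1.89 -0.04  0.9   0.08]
```

View pics/c3.png

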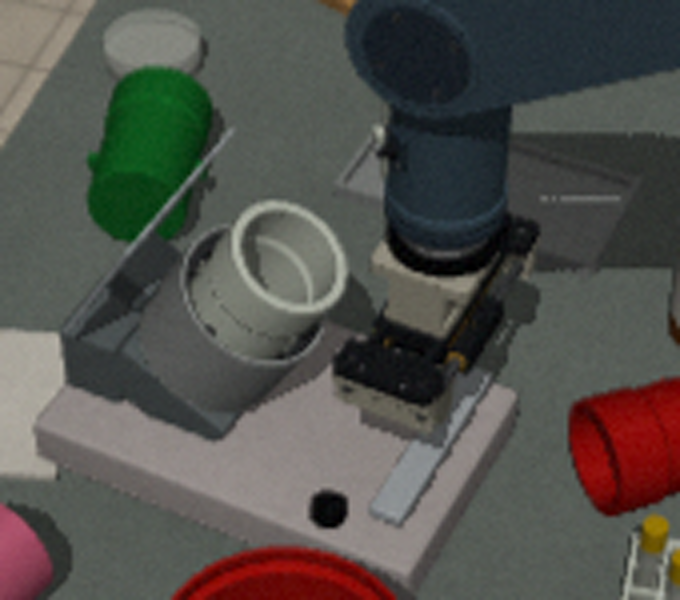

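The bar looks unmoved in this view (corners still at (372,513) and (402,523)), and the gripper appears to sit just behind it. I'll check the geometry numerically and with the wrist camera.

```bash
python3 - <<'E'
from h import *
from vis import *
import cv2
s=load("side0");t=load("top0")
for P in ([507.2,40.4,57],[507.2,40.4,75],[507.2,40.4,140]):
    print(P,"side crop",(s.proj(P)-[165,105])*4,"top crop",(t.proj(P)-[208,104])*4)
d=robot.get_image("wrist"); cv2.imwrite("pics/w0.png",d["img"]); pickle.dump(d,open("w0.pkl","wb"))
print(d["fovy"],d["eye"],d["orientation"])
w=load("w0"); print("tip",w.proj([507.2,40.4,57]),"bar corners",w.proj(np.array([mix(p) for p in ([-122,80,75],[-148,80,75],[-122,-80,75],[-148,-80,75])])))
st()
E
```

```text
[507.2, 40.4, 57] side crop [[429.7138999  450.89642312]] top crop [[159.19791474 430.03061595]]
[507.2, 40.4, 75] side crop [[430.68689568 434.62267432]] top crop [[158.56790704 426.07479331]]
[507.2, 40.4, 140] side crop [[434.35007392 373.35453316]] top crop [[156.12541649 410.73837848]]
62.53490154617417 [578.0094456   29.06721112 261.84777549] [ 2.88270833e+00 -5.37236861e-04 -1.75078348e+00]
tip [[258.07410171 210.80458131]] bar corners [[129.0048405  200.44062906]
 [133.18408067 239.2653396 ]
 [387.61063235 200.40217949]
 [383.28052761 239.21210881]]
 t8.03 tcp [507.4  40.3  57. ] F [-0.5  0.3  0.4] M [ 0.07 -0.02 -0.03] g0.000
```

View pics/w0.png

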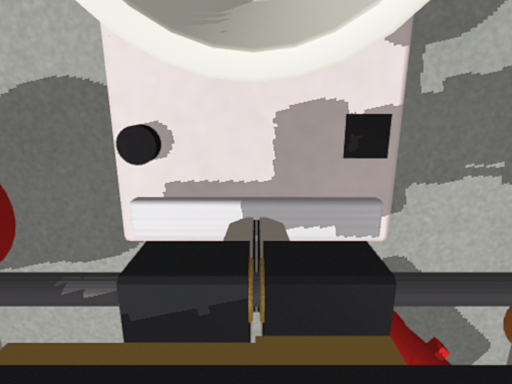

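```bash
python3 - <<'E'
from h import *
from vis import *
s=load("side0");t=load("top0");w=load("w0")
ct=lambda a:np.array([208,104])+(np.array(a,float)+.5)/4-.5
cs=lambda a:np.array([165,105])+(np.array(a,float)+.5)/4-.5
a=ct([[50,390],[45,424],[276,432],[272,467]]);b=cs([[372,513],[402,523],[460,365],[492,376]])
c=np.array([[131,197],[131,240],[381,198],[378,238.]])
for i in range(4):
    f=lambda P:np.r_[(t.proj(P)-a[i]).ravel(),(s.proj(P)-b[i]).ravel()]
    r=least_squares(f,[500,0,70]); print(r.x.round(1),r.fun.round(1))
# wrist: fit the bar rectangle pose + z
for z in (75,69,63,57):
    bar=np.array([[13,80,z],[-13,80,z],[13,-80,z],[-13,-80,z]])
    r=least_squares(lambda p:(w.proj(T(p,bar))-c).ravel(),[507,40,-.18],x_scale=[10,10,.1]); print(z,r.x.round(3),r.cost.round(1),r.fun.round(1))
E
```

```text
[532.2 117.1  68.6] [ 0.   0.5 -0.5 -0.2]
[508.9 120.   68.8] [ 0.   0.3 -0.3 -0.1]
[505.9 -39.3  70.2] [-0.  -0.1  0.1  0. ]
[481.1 -36.7  68.8] [ 0.   0.2 -0.2 -0. ]
75 [ 5.08464e+02  4.20800e+01 -1.79000e-01] 28.6 [-5.2  2.2 -0.9 -1.9  3.7  1.   2.5 -0.1]
69 [ 5.06546e+02  4.24420e+01 -1.79000e-01] 14.1 [-1.2  2.3  2.9 -2.9 -0.4  1.2 -1.3 -1.1]
63 [ 5.04611e+02  4.28080e+01 -1.79000e-01] 58.5 [ 2.6  2.5  6.4 -3.9 -4.2  1.3 -4.9 -2.1]
57 [ 5.02658e+02  4.31760e+01 -1.79000e-01] 151.8 [ 6.2  2.7  9.8 -4.8 -7.7  1.5 -8.2 -2.9]
```

```bash
python3 - <<'E'
import cv2
a=cv2.imread("pics/w0.png")[185:260,190:320]; cv2.imwrite("pics/w0c.png",cv2.resize(a,None,fx=6,fy=6,interpolation=cv2.INTER_CUBIC))
from vis import *
w=load("w0")
for x in (500,507,515):
  for z in (57,66,75): print(x,z,w.proj([x,40.4,z]).round(1))
E
```

```text
500 57 [[259.9 220.5]]
500 66 [[260.1 225.4]]
500 75 [[260.3 230.8]]
507 57 [[258.1 211.1]]
507 66 [[258.2 215.6]]
507 75 [[258.3 220.6]]
515 57 [[256.  200.1]]
515 66 [[256.  204.2]]
515 75 [[256.1 208.7]]
```

View pics/w0c.png

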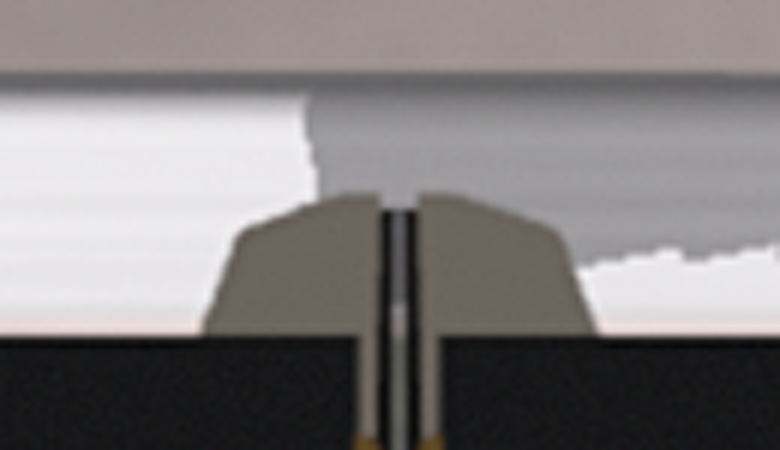

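```bash
python3 - <<'E'
from h import *
b=mix([-135,0,75]); 
print(np.round(robot.current_joint_efforts(),2))
print(robot.move_linear([b[0],b[1],50],speed=15,f_stop=12)); st()
for i in range(3): robot.sleep(.1); st()
print(np.round(robot.current_joint_efforts(),2))
E
```

```text
[-0.000e+00 -4.176e+01 -2.380e+01  1.000e-02 -8.000e-02  0.000e+00]
False
 t8.64 tcp [507.3  40.4  49.9] F [ 0.7  0.2 -0.2] M [0.08 0.03 0.  ] g0.005
 t8.74 tcp [507.3  40.4  50. ] F [0.4 0.2 0.1] M [ 0.04  0.03 -0.06] g0.008
 t8.84 tcp [507.4  40.4  50.1] F [ 0.5  0.3 -0.1] M [ 0.02  0.02 -0.02] g0.007
 t8.94 tcp [507.3  40.4  50.1] F [-0.2 -0.5  0.9] M [0.04 0.04 0.02] g0.005
[-0.000e+00 -4.202e+01 -2.353e+01  1.000e-02 -8.000e-02  0.000e+00]
```

```bash
python3 - <<'E'
from h import *
from vis import *
import cv2
d=robot.get_image("side"); pickle.dump(d,open("side1.pkl","wb")); s=load("side1")
for z in (134,160,190): print(z,[((s.proj(np.array([507.3,40.4,z])+RM@[x,y,0])-[190,130])*6).round(0).tolist()[0] for x,y in ((37.5,94),(-37.5,94),(-37.5,-94),(0,0))])
print("tip",(s.proj([507.3,40.4,50])-[190,130])*6)
cv2.imwrite("pics/c4.png",cv2.resize(d["img"][130:230,190:320],None,fx=6,fy=6,interpolation=cv2.INTER_CUBIC))
E
```

```text
134 [[339.0, 525.0], [488.0, 583.0], [652.0, 319.0], [501.0, 419.0]]
160 [[339.0, 487.0], [490.0, 545.0], [656.0, 281.0], [503.0, 380.0]]
190 [[339.0, 442.0], [493.0, 500.0], [661.0, 236.0], [506.0, 335.0]]
tip [[493.81350049 535.6766031 ]]
```

View pics/c4.png

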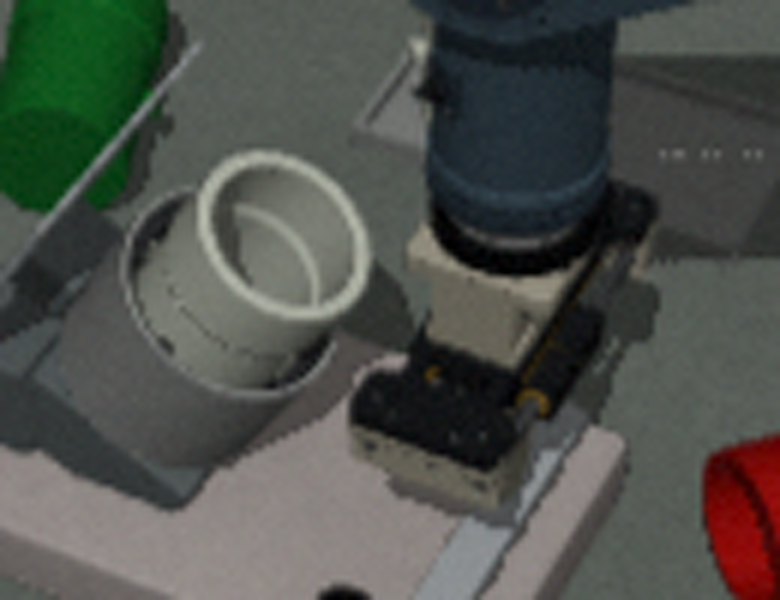

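```bash
python3 - <<'E'
from h import *
b=mix([-135,0,75])
for z in range(48,24,-2):
    r=robot.move_linear([b[0],b[1],z],speed=20,f_stop=12)
    st(str((z,r)))
    if r or np.abs(np.array(robot.current_tcp_pos())-[b[0],b[1],z]).max()>3: break
E
```

```text
(48, False) t9.24 tcp [507.1  40.4  47.8] F [ 0.2 -0.2  0.5] M [ 0.05 -0.    0.02] g0.004
(46, False) t9.49 tcp [507.1  40.4  45.8] F [0.2 0.3 0.3] M [ 0.04  0.01 -0.03] g0.003
(44, False) t9.74 tcp [507.2  40.4  43.9] F [ 0.3  0.3 -0.4] M [0.03 0.02 0.01] g-0.002
(42, False) t9.99 tcp [507.1  40.4  41.9] F [-0.7 -0.3  0.5] M [0.06 0.06 0.01] g0.008
(40, False) t10.24 tcp [507.2  40.4  39.9] F [-0.5  0.  -0.3] M [ 0.    0.01 -0.  ] g0.002
(38, False) t10.49 tcp [507.1  40.4  37.8] F [-0.2 -0.5 -0.2] M [0.08 0.03 0.03] g0.005
(36, False) t10.74 tcp [507.2  40.4  35.9] F [-0.2  0.1  0.5] M [ 0.01 -0.04  0.  ] g0.009
(34, False) t10.99 tcp [507.2  40.4  33.9] F [0.2 0.5 1. ] M [ 0.09  0.08 -0.03] g0.007
(32, False) t11.24 tcp [507.2  40.4  31.9] F [0.1 0.3 0.5] M [ 0.02  0.08 -0.03] g0.003
(30, False) t11.49 tcp [507.3  40.4  29.8] F [0.2 0.5 0.1] M [-0.03  0.08  0.01] g0.005
(28, False) t11.74 tcp [507.2  40.4  27.8] F [-0.6 -0.5  0.6] M [ 0.06  0.06 -0.02] g0.007
(26, False) t11.99 tcp [507.2  40.4  25.8] F [-0.1 -0.1  0.2] M [ 0.04 -0.02  0.02] g0.005
```

```bash
python3 - <<'E'
from h import *
from vis import *
import cv2
out=[]
for n,(x0,y0) in (("wrist",(150,140)),("side",(200,125))):
    d=robot.get_image(n); pickle.dump(d,open(n+"2.pkl","wb")); 
    out.append(cv2.resize(d["img"][y0:y0+(100 if n=="wrist" else 100),x0:x0+(200 if n=="wrist" else 130)],None,fx=4 if n=="wrist" else 3*2,fy=4 if n=="wrist" else 6,interpolation=cv2.INTER_CUBIC))
a=cv2.resize(out[0],(600,300)); b=cv2.resize(out[1],(390,300))
c=np.zeros((600,600,3),np.uint8); c[:300]=a; c[300:,:390]=b; cv2.imwrite("pics/m1.png",c)
w=load("wrist2"); print(w.e); print(((w.proj([mix(p) for p in ([-122,80,75],[-148,80,75],[-122,-80,75],[-148,-80,75])])-[150,140])*3).round())
E
```

```text
[577.95793114  29.06879559 230.62499081]
[[-132.  235.]
 [-115.  369.]
 [ 785.  234.]
 [ 767.  369.]]
```

View pics/m1.png

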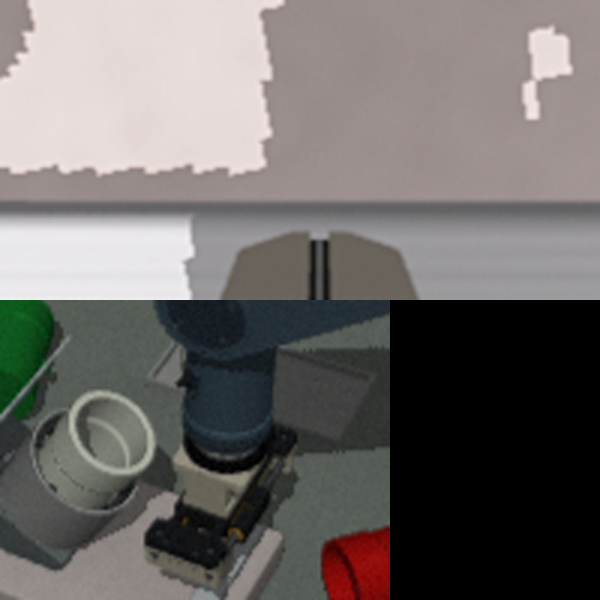

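```bash
python3 - <<'E'
from h import *
b=mix([-135,0,75])
def e(): return np.round(robot.current_joint_efforts(),2)[[1,2,4]]
print(e())
for z in (24,22,20,18,16,14,12):
    r=robot.move_linear([b[0],b[1],z],speed=20,f_stop=12)
    st(str((z,r))); print(e())
    if r: break
E
```

```text
[-42.74 -22.38  -0.08]
(24, False) t12.34 tcp [507.3  40.4  24.5] F [-1.8  0.2  6.8] M [0.06 0.44 0.03] g0.006
[-39.74 -21.65  -0.87]
(22, False) t12.59 tcp [507.5  40.3  24.2] F [-7.2 -0.5 22.2] M [ 0.1   1.31 -0.07] g0.006
[-32.8  -20.16  -2.75]
(20, False) t12.84 tcp [507.6  40.3  24. ] F [-12.    1.5  37.2] M [0.18 2.35 0.02] g0.007
[-25.89 -18.67  -4.63]
(18, False) t13.09 tcp [507.8  40.3  23.8] F [-17.    1.8  53.3] M [ 0.23  3.31 -0.03] g0.006
[-18.97 -17.18  -6.52]
(16, False) t13.34 tcp [507.9  40.3  23.6] F [-22.6   1.4  69.6] M [ 0.25  4.31 -0.04] g0.003
[-12.02 -15.7   -8.41]
(14, False) t13.59 tcp [508.1  40.3  23.3] F [-28.2   1.6  84.9] M [ 0.38  5.23 -0.02] g0.008
[ -5.05 -14.24 -10.3 ]
(12, False) t13.84 tcp [508.2  40.2  23.1] F [-33.7   2.  101. ] M [ 0.38  6.23 -0.03] g0.004
[  1.94 -12.78 -12.21]
```

```bash
python3 - <<'E'
from h import *
from vis import *
import cv2
b=mix([-135,0,75])
robot.move_linear([b[0],b[1],60],speed=150); st()
robot.move_linear([b[0],b[1],230],speed=250)
robot.move_ptp([b[0],b[1],230],[np.pi,0,YAW+np.pi/2]); st()
d=robot.get_image("side"); pickle.dump(d,open("side3.pkl","wb"))
s=load("side3"); P=robot.current_tcp_pos()
x0,y0=195,95
for dz in (0,20,39): print(dz,((s.proj(np.array(P)+[0,0,dz])-[x0,y0])*4).round())
now=d["img"][y0:y0+145,x0:x0+110]; old=cv2.imread("pics/side0.png")[170:245,230:300]
new=d["img"][170:245,230:300]
c=np.zeros((600,800,3),np.uint8); c[:580,:440]=cv2.resize(now,None,fx=4,fy=4,interpolation=cv2.INTER_CUBIC)
c[:300,450:730]=cv2.resize(old,None,fx=4,fy=4,interpolation=cv2.INTER_CUBIC); c[300:,450:730]=cv2.resize(new,None,fx=4,fy=4,interpolation=cv2.INTER_CUBIC)
cv2.imwrite("pics/m2.png",c)
E
```

```text
t14.31 tcp [507.2  40.4  59.5] F [-0.3 -0.2 -0.1] M [ 0.07  0.02 -0.  ] g0.008
 t16.54 tcp [507.   40.4 229.3] F [-0.4 -0.5 -0.5] M [-0.02 -0.04  0.  ] g0.009
0 [[320. 322.]]
20 [[321. 300.]]
39 [[323. 279.]]
```

View pics/m2.png

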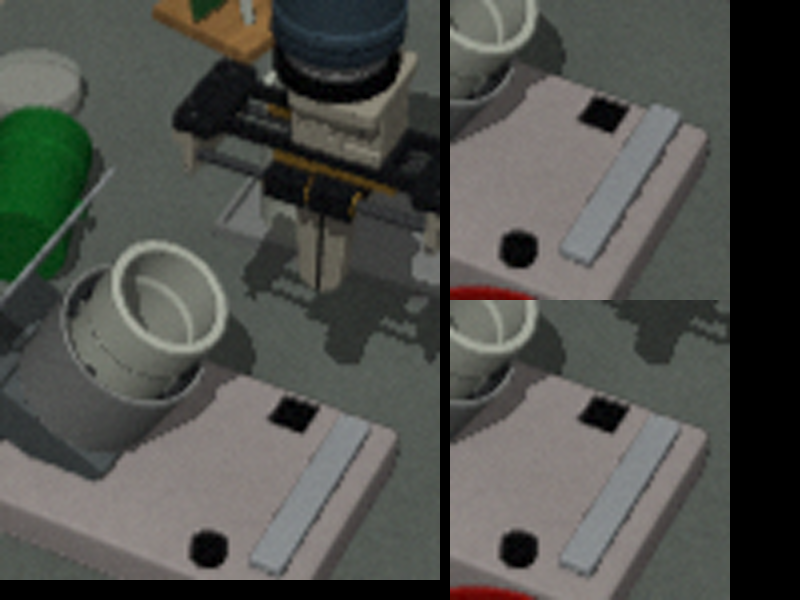

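Comparing before and after, the bar's near corner dropped from (578,263) to (578,274), and its far end dropped by the same amount. It is now down and level. The fingertips show at (320,290), but the reported TCP projects to (320,322). So the real tips sit about 38 mm above the reported TCP, which agrees with the hard stop at reported z = 24.4 against the bar's true 63. Next I'll check whether this offset lies along the tool or along world z, using a tilted pre-grasp pose.

```bash
cat >> h.py <<'E'
TOOL=38.6
def cmd(tip,o): return np.array(tip)+TOOL*R.from_euler("xyz",o).as_matrix()[:,2]
E
python3 - <<'E'
from h import *
from vis import *
import cv2
b=mix([-135,0,75])
robot.move_linear([b[0],b[1],330],speed=300)
tip,o=grasp(132,100)
robot.move_ptp(cmd(tip,o),o); robot.move_gripper(0.45); st()
print("tip",tip,"qp",np.round(robot.current_qpos(),2))
tipB=np.array(robot.current_tcp_pos())+[0,0,38.6]
c=[]
for n,(x0,y0) in (("top",(215,95)),("side",(185,95))):
    d=robot.get_image(n); pickle.dump(d,open(n+"4.pkl","wb")); k=load(n+"4")
    im=cv2.resize(d["img"][y0:y0+120,x0:x0+100],None,fx=4,fy=4,interpolation=cv2.INTER_CUBIC)
    for P,col in ((tip,(0,0,255)),(tipB,(0,255,0)),(mix([-20,0,206.24]),(255,0,255))):
        q=((k.proj(P)[0]-[x0,y0])*4).astype(int); cv2.circle(im,tuple(int(v) for v in q),3,col,-1); print(n,q)
    c.append(im)
cv2.imwrite("pics/m3.png",np.hstack(c))
E
```

```text
t18.84 tcp [586.   57.  221.4] F [-0.2 -0.5 -0.5] M [-0.01  0.22 -0.06] g0.451
tip [567.08460115  60.4558649  254.88020817] qp [-0.05 -0.01  1.88 -0.1   0.75  1.03]
top [ 90 314]
top [ 96 281]
top [161 250]
side [266 296]
side [240 281]
side [208 293]
```

View pics/m3.png

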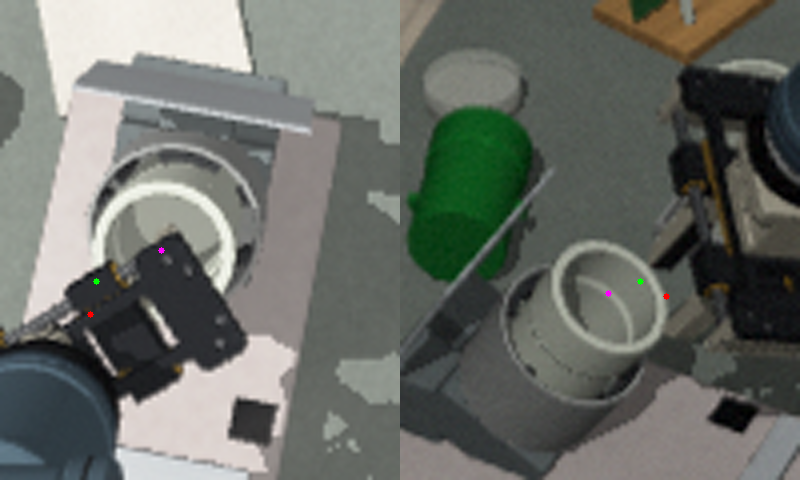

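In the side view the fingertip midpoint is about (662,300). That matches the along-the-tool hypothesis (666,296), not the world-z one (640,281). I'll approach the rim and grip.

```bash
python3 - <<'E'
from h import *
def f3(): return np.mean([robot.current_contact_force() for _ in range(5)],axis=0)@AD  # drum axes
tip,o=grasp(132,6)
robot.move_linear(cmd(tip,o),speed=150); st("near")
tip,o=grasp(132,0)
print(robot.move_linear(cmd(tip,o),speed=40,f_stop=6)); st("in")
robot.move_gripper(0.22); st("part"); print(f3().round(1))
robot.move_gripper(0.0); st("grip"); print(f3().round(1))
a=np.radians(132); rad=np.array([np.cos(a),np.sin(a),0]); print("radial F",f3()@rad)
print(np.round(robot.current_qpos(),2))
E
```

```text
near t19.72 tcp [632.5  48.6 140.6] F [-0.5 -0.5  0.1] M [ 0.04  0.21 -0.04] g0.454
False
in t20.02 tcp [635.3  48.1 135.3] F [-0.1 -0.1 -0.5] M [ 0.05  0.25 -0.02] g0.450
part t20.60 tcp [635.2  48.1 134.8] F [-0.4  0.1 -0.4] M [ 0.04  0.22 -0.02] g0.217
[-0.6  0.1 -0.1]
grip t20.96 tcp [635.2  48.  135.1] F [-3.7 -0.5  3.4] M [-0.06  0.29 -0.33] g0.102
[-1.4 -1.1  4.7]
radial F 0.11133985452180249
[-0.06  0.17  1.92 -0.12  0.54  1.04]
```

```bash
python3 - <<'E'
from h import *
for ph in np.arange(138,181,6):
    tip,o=grasp(ph); robot.move_linear(cmd(tip,o),ori=o,speed=30)
    F=np.array(robot.current_contact_force()); a=np.radians(ph)
    Fd=F@AD; print(int(ph),"t%.2f"%robot.current_t(),"rad %.1f tan %.1f ax %.1f"%(Fd@[np.cos(a),np.sin(a),0],Fd@[-np.sin(a),np.cos(a),0],Fd[2]),"g%.3f"%robot.current_gripper_width(),np.round(robot.current_ft_torque(),2))
    if np.linalg.norm(F)>60: break
E
```

```text
138 t21.25 rad 2.9 tan -1.0 ax 6.8 g0.108 [ 0.34  0.11 -0.12]
144 t21.54 rad 2.5 tan -6.7 ax 6.4 g0.114 [ 1.06 -0.44  0.27]
150 t21.83 rad 2.5 tan -11.6 ax 8.8 g0.121 [ 1.71 -0.92  0.75]
156 t22.12 rad 4.1 tan -17.1 ax 10.5 g0.123 [ 2.45 -0.87  1.1 ]
162 t22.42 rad 4.4 tan -16.6 ax 14.7 g0.124 [ 2.84 -0.64  1.1 ]
168 t22.71 rad 4.5 tan -17.9 ax 18.0 g0.127 [ 3.09 -0.36  1.12]
174 t23.00 rad 1.4 tan -22.1 ax 18.1 g0.127 [ 3.62 -0.22  1.37]
180 t23.29 rad 1.7 tan -24.7 ax 17.7 g0.127 [ 3.92 -0.01  1.53]
```

```bash
python3 - <<'E'
from h import *
def rep(l,ph):
    F=np.array(robot.current_contact_force()); a=np.radians(ph); Fd=F@AD
    print(l,"t%.2f"%robot.current_t(),"rad %.1f tan %.1f ax %.1f"%(Fd@[np.cos(a),np.sin(a),0],Fd@[-np.sin(a),np.cos(a),0],Fd[2]),"g%.3f"%robot.current_gripper_width(),np.round(robot.current_ft_torque(),2)); return Fd
for ph in (184,188):
    tip,o=grasp(ph); robot.move_linear(cmd(tip,o),ori=o,speed=30); rep(ph,ph)
robot.sleep(.15); rep("hold",188)
for rs in (2,4,6,9,12,16,20):
    tip,o=grasp(188,rs); robot.move_linear(cmd(tip,o),ori=o,speed=30); F=rep(("rise",rs),188)
    if F[2]<-26: break
E
```

```text
184 t23.54 rad 0.5 tan -28.6 ax 19.8 g0.134 [ 4.58 -0.1   1.89]
188 t23.79 rad 0.6 tan -23.2 ax 22.1 g0.143 [3.58 0.13 1.37]
hold t23.94 rad -0.5 tan -23.2 ax 21.9 g0.141 [3.7  0.13 1.43]
('rise', 2) t24.19 rad -3.9 tan -18.8 ax 7.0 g0.144 [ 3.05 -0.4   1.22]
('rise', 4) t24.44 rad -6.8 tan -14.2 ax -9.1 g0.140 [ 2.44 -0.93  0.96]
('rise', 6) t24.69 rad -9.0 tan -9.0 ax -19.8 g0.133 [ 1.6  -1.26  0.49]
('rise', 9) t24.94 rad -8.6 tan -1.8 ax -24.9 g0.124 [ 0.42 -1.33 -0.13]
('rise', 12) t25.19 rad -8.3 tan 2.9 ax -28.6 g0.118 [-0.36 -1.29 -0.5 ]
```

```bash
python3 - <<'E'
from h import *
from vis import *
import cv2
d=robot.get_image("side"); pickle.dump(d,open("side5.pkl","wb"))
a=pickle.load(open("side0.pkl","rb"))["img"];b=d["img"]; st()
s=load("side0"); rim=T([640.1,16.2,-.18],circ((-20,0,206.24),45,np.radians(30)))
for k in range(0,180,18):
    u,v=s.proj(rim[k])[0].round().astype(int); h=7
    r=cv2.matchTemplate(b[v-h-8:v+h+9,u-h-8:u+h+9],a[v-h:v+h+1,u-h:u+h+1],cv2.TM_CCOEFF_NORMED); _,m,_,l=cv2.minMaxLoc(r)
    sh=s.proj(rim[k]+12*AD[:,2])[0]-s.proj(rim[k])[0]
    print(k*2,(u,v),"score %.2f"%m,np.array(l)-8,"pred12",sh.round(1))
c=np.hstack([cv2.resize(i[135:205,195:275],None,fx=5,fy=5,interpolation=cv2.INTER_CUBIC) for i in (a,b)]); cv2.imwrite("pics/m5.png",c)
E
```

```text
t25.24 tcp [613.9  14.1 137.4] F [ 22.   -5.6 -20.6] M [-0.34 -1.28 -0.53] g0.122
0 (np.int64(225), np.int64(158)) score 0.70 [ 2 -4] pred12 [ 1.8 -2.1]
36 (np.int64(222), np.int64(166)) score 0.87 [ 2 -4] pred12 [ 1.8 -2.1]
72 (np.int64(226), np.int64(175)) score 0.91 [ 2 -4] pred12 [ 1.8 -2.1]
108 (np.int64(234), np.int64(181)) score 0.90 [ 2 -4] pred12 [ 1.9 -2. ]
144 (np.int64(243), np.int64(183)) score 0.81 [ 2 -4] pred12 [ 1.9 -2. ]
180 (np.int64(250), np.int64(178)) score 0.52 [-8  3] pred12 [ 1.9 -2. ]
216 (np.int64(251), np.int64(171)) score 0.44 [-3  2] pred12 [ 1.9 -2. ]
252 (np.int64(248), np.int64(162)) score 0.71 [1 7] pred12 [ 1.9 -2.1]
288 (np.int64(240), np.int64(156)) score 0.57 [-4  7] pred12 [ 1.9 -2.1]
324 (np.int64(231), np.int64(154)) score 0.42 [ 8 -2] pred12 [ 1.8 -2.1]
```

The rim has moved (2,-4) px in the side view, against a predicted (1.8,-2.1) for a 12 mm rise, so the liner is unlocked and rising. I'll keep drawing it out.

```bash
python3 - <<'E'
from h import *
def rep(l,ph):
    F=np.array(robot.current_contact_force()); a=np.radians(ph); Fd=F@AD
    print(l,"t%.2f"%robot.current_t(),"rad %.1f tan %.1f ax %.1f"%(Fd@[np.cos(a),np.sin(a),0],Fd@[-np.sin(a),np.cos(a),0],Fd[2]),"g%.3f"%robot.current_gripper_width(),np.round(robot.current_ft_torque(),2)); return Fd
for rs in (16,20,26,34,45,60,80,105,135):
    tip,o=grasp(188,rs); robot.move_linear(cmd(tip,o),ori=o,speed=50); F=rep(("rise",rs),188)
    if np.linalg.norm(F)>50: break
from vis import *
import cv2
c=[]
for n,(x0,y0) in (("top",(210,95)),("side",(180,75))):
    d=robot.get_image(n); pickle.dump(d,open(n+"6.pkl","wb")); k=load(n+"6")
    im=cv2.resize(d["img"][y0:y0+140,x0:x0+100],None,fx=4,fy=4,interpolation=cv2.INTER_CUBIC)
    for r_,z_ in ((45,140),(42,5)):
        C=DO+(np.c_[r_*np.cos(ang),r_*np.sin(ang),0*ang+z_+135])@AD.T
        cv2.polylines(im,[((k.proj(C)-[x0,y0])*4).astype(np.int32)],True,(0,0,255),1)
    c.append(im)
cv2.imwrite("pics/m6.png",np.hstack(c))
E
```

```text
('rise', 16) t25.49 rad -8.1 tan 6.1 ax -29.5 g0.110 [-0.91 -1.2  -0.75]
('rise', 20) t25.74 rad -6.4 tan 5.6 ax -29.5 g0.105 [-0.94 -1.16 -0.77]
('rise', 26) t26.01 rad -5.3 tan 6.3 ax -26.1 g0.092 [-0.74 -0.9  -0.49]
('rise', 34) t26.32 rad -2.8 tan 0.4 ax -1.0 g0.047 [-0.03 -0.48  0.06]
('rise', 45) t26.68 rad 0.0 tan -0.5 ax 0.3 g0.004 [-0.05  0.13  0.03]
('rise', 60) t27.13 rad 1.1 tan -0.5 ax 0.7 g0.004 [0.04 0.14 0.02]
('rise', 80) t27.68 rad -1.1 tan -0.6 ax 0.3 g0.005 [-0.01  0.18  0.02]
('rise', 105) t28.33 rad 1.1 tan -0.0 ax 0.2 g0.005 [0.01 0.17 0.01]
('rise', 135) t29.08 rad 1.2 tan -0.9 ax 1.0 g0.004 [0.01 0.22 0.06]
```

```bash
python3 - <<'E'
from h import *
from vis import *
import cv2
robot.move_gripper(0.4)
d=robot.get_image("wrist"); pickle.dump(d,open("w7.pkl","wb"))
k=load("w7"); rim=DO+np.c_[45*np.cos(ang),45*np.sin(ang),0*ang+140]@AD.T; print("wrist rim bbox",bbox(k.proj(rim)).round())
tip,o=grasp(188,150,r=160); robot.move_linear(cmd(tip,o),speed=200); st()
def crop(im,x,y): return cv2.resize(im[y:y+75,x:x+100],None,fx=4,fy=4,interpolation=cv2.INTER_CUBIC)
t=robot.get_image("top");s=robot.get_image("side")
pickle.dump(t,open("top7.pkl","wb"));pickle.dump(s,open("side7.pkl","wb"))
a0=pickle.load(open("top0.pkl","rb"))["img"];s0=pickle.load(open("side0.pkl","rb"))["img"]
b=bbox(k.proj(rim)).astype(int);cx,cy=(b[0]+b[2])//2,(b[1]+b[3])//2; x=int(np.clip(cx-120,0,512-240));y=int(np.clip(cy-90,0,384-180))
print("wrist crop",x,y)
w=cv2.resize(d["img"][y:y+180,x:x+240],(400,300),interpolation=cv2.INTER_CUBIC)
cv2.imwrite("pics/m7.png",np.vstack([np.hstack([crop(t["img"],215,115),w]),np.hstack([crop(s0,185,135),crop(s["img"],185,135)])]))
for nm,A,B in (("top",a0,t["img"]),("side",s0,s["img"])):
    c=load(nm+"0")
    for i in range(0,180,20):
        u,v=c.proj(rim[i])[0].round().astype(int);h=6
        r=cv2.matchTemplate(B[v-h-8:v+h+9,u-h-8:u+h+9],A[v-h:v+h+1,u-h:u+h+1],cv2.TM_CCOEFF_NORMED);_,m,_,l=cv2.minMaxLoc(r)
        sh=c.proj(rim[i]+10*AD[:,2])[0]-c.proj(rim[i])[0]
        print(nm,i*2,"%.2f"%m,np.array(l)-8,"pred10mm",sh.round(1))
E
```

```text
wrist rim bbox [250. 135. 351. 233.]
 t30.76 tcp [441.8  29.6 200.6] F [0.3 0.3 0.2] M [0.01 0.13 0.03] g0.400
wrist crop 180 93
top 0 0.94 [0 0] pred10mm [-0.4  0.8]
top 40 0.90 [0 1] pred10mm [-0.5  0.8]
top 80 0.89 [1 1] pred10mm [-0.6  0.9]
top 120 0.97 [1 1] pred10mm [-0.6  1. ]
top 160 0.98 [2 1] pred10mm [-0.5  1.1]
top 200 0.95 [0 1] pred10mm [-0.4  1.1]
top 240 0.96 [1 1] pred10mm [-0.3  1. ]
top 280 0.94 [1 0] pred10mm [-0.2  1. ]
top 320 0.94 [1 0] pred10mm [-0.3  0.9]
side 0 0.96 [ 1 -1] pred10mm [ 1.5 -1.8]
side 40 0.93 [ 1 -1] pred10mm [ 1.5 -1.7]
side 80 0.97 [ 1 -2] pred10mm [ 1.5 -1.7]
side 120 0.96 [ 1 -2] pred10mm [ 1.6 -1.7]
side 160 0.97 [ 1 -1] pred10mm [ 1.6 -1.6]
side 200 0.98 [ 1 -1] pred10mm [ 1.6 -1.7]
side 240 0.98 [ 1 -1] pred10mm [ 1.6 -1.7]
side 280 0.97 [ 1 -1] pred10mm [ 1.6 -1.7]
side 320 0.96 [ 1 -1] pred10mm [ 1.5 -1.8]
```

View pics/m7.png

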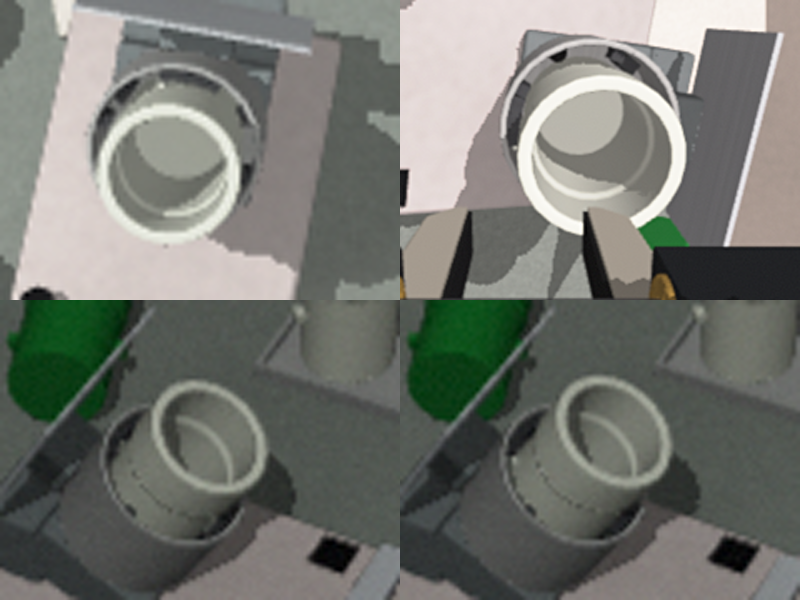

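In the side view the liner has moved up by about (4,-4) crop px (1 px in the image, so about 6–8 mm). A white lug now shows in the gap at top (160,88), side (515,458) and wrist (515,148). I'll solve for its angle.

```bash
python3 - <<'E'
from h import *
from vis import *
t,s,w=load("top7"),load("side7"),load("w7")
obs=[(t,(215+160/4,115+88/4)),(s,(185+115/4,135+158/4)),(w,(180+115*.6,93+148*.6))]
def P(th,z,r=46): return DO+AD@np.array([r*np.cos(th),r*np.sin(th),z])
for z in (60,66,72):
  best=min(((sum(np.linalg.norm(c.proj(P(th,z))[0]-o)**2 for c,o in obs),np.degrees(th)) for th in np.linspace(0,2*np.pi,361)))
  print(z,best,[(c.proj(P(np.radians(best[1]),z))[0]-o).round(1) for c,o in obs])
r=least_squares(lambda p:np.concatenate([c.proj(P(p[0],p[1]))[0]-o for c,o in obs]),[.5,66]);print(np.degrees(r.x[0]),r.x[1],r.fun.round(1))
for c,o in obs:
  print([min((np.linalg.norm(c.proj(P(th,z))[0]-o).round(1),np.degrees(th).round()) for th in np.linspace(0,2*np.pi,361)) for z in (64,70)])
E
```

```text
60 (np.float64(1745.7134208304183), np.float64(212.0)) [array([ 9.8, 29.1]), array([25.8, 10.1]), array([5.3, 2.1])]
66 (np.float64(1809.4849550998465), np.float64(209.0)) [array([ 8.8, 30. ]), array([26.7,  9.8]), array([4.4, 1.5])]
72 (np.float64(1876.1278197066815), np.float64(207.0)) [array([ 8.1, 30.8]), array([27.6,  9.4]), array([3.9, 1.5])]
-122.30716087884639 -29.269401547031563 [18.1 17.4 11.9 17.1 14.1 -2.4]
[(np.float64(3.0), np.float64(20.0)), (np.float64(2.6), np.float64(19.0))]
[(np.float64(2.0), np.float64(15.0)), (np.float64(1.4), np.float64(22.0))]
[(np.float64(3.8), np.float64(205.0)), (np.float64(3.4), np.float64(204.0))]
```

All three views put the lugs at 20–24°, so the liner turned only about 22° before the pads slipped, because axial load used up the grip's friction. I'll regrip deeper and twist on about 28° more, letting the axial and radial forces relax at each step.

```bash
cat >> h.py <<'E'
def fd(ph):
    F=np.mean([robot.current_contact_force() for _ in range(4)],axis=0)@AD; a=np.radians(ph)
    return np.array([F@[np.cos(a),np.sin(a),0],F@[-np.sin(a),np.cos(a),0],F[2]])
def dvec(ph,v):
    a=np.radians(ph); return AD@(v[0]*np.array([np.cos(a),np.sin(a),0])+v[1]*np.array([-np.sin(a),np.cos(a),0])+v[2]*np.array([0,0,1]))
def go(ph,rise,v,depth=33,speed=30):
    """v: radial, tangential, axial offsets, mm"""
    tip,o=grasp(ph,rise,depth=depth); robot.move_linear(cmd(tip+dvec(ph,v),o),ori=o,speed=speed)
E
python3 - <<'E'
from h import *
import json
z=np.zeros(3); tip,o=grasp(150,70,r=60,depth=33); robot.move_linear(cmd(tip,o),ori=o,speed=200)
go(150,60,z,speed=200); go(150,15,z,speed=150)
tip,o=grasp(150,7,depth=33); print(robot.move_linear(cmd(tip,o),speed=50,f_stop=6)); b=fd(150); st("in")
robot.move_gripper(0.0); v=np.zeros(3)
print("grip",(fd(150)-b).round(1),robot.current_gripper_width())
for ph in np.arange(150,183,4):
    F=fd(ph)-b; v+=np.array([.06,0,.07])*F; v=np.clip(v,-6,6)
    go(ph,7,v); F=fd(ph)-b
    print(ph,"t%.2f"%robot.current_t(),F.round(1),v.round(1),"g%.3f"%robot.current_gripper_width())
json.dump([v.tolist(),b.tolist(),int(ph)],open("v.json","w"))
E
```

```text
False
in t32.81 tcp [625.6  39.7 132.8] F [-0.4 -0.1 -0.1] M [-0.01  0.18 -0.05] g0.402
grip [-1.2  1.9 -0.8] 0.09569754620176292
150 t33.67 [-0.8  2.4  1.2] [-0.1  0.  -0.1] g0.097
154 t33.92 [-0.2  3.3  1. ] [-0.1  0.   0. ] g0.096
158 t34.17 [-0.7  1.8  0.5] [-0.1  0.   0.1] g0.102
162 t34.42 [-0.9  2.3 -0. ] [-0.1  0.   0.1] g0.101
166 t34.67 [-1.3  0.7 -0.4] [-0.2  0.   0.1] g0.105
170 t34.92 [-1.6  1.  -1.2] [-0.3  0.   0.1] g0.103
174 t35.17 [-2.5  0.4 -0.4] [-0.3  0.   0. ] g0.107
178 t35.42 [-1.7 -4.4  1.6] [-0.5  0.  -0. ] g0.118
182 t35.67 [-1.2 -5.1  1. ] [-0.6  0.   0.1] g0.119
```

```bash
python3 - <<'E'
from h import *
import json
v,b,ph=json.load(open("v.json")); v=np.array(v);b=np.array(b)
for rs in (9,11,14,17,21,26,32,40):
    go(ph,rs,v); F=fd(ph)-b
    print(rs,"t%.2f"%robot.current_t(),F.round(1),"g%.3f"%robot.current_gripper_width())
    if F[2]<-21: break
    v+=np.array([.05,.05,0])*F
json.dump([v.tolist(),b.tolist(),int(ph),rs],open("v.json","w"))
E
```

```text
9 t35.92 [-1.1 -2.4  1.3] g0.119
11 t36.17 [-1.8 -0.8 -0.5] g0.109
14 t36.42 [0.8 2.4 4.2] g0.096
17 t36.67 [-1.2  2.6  2.8] g0.096
21 t36.95 [0.8 2.4 5.6] g0.096
26 t37.27 [0.3 2.7 8.2] g0.096
32 t37.62 [-0.8  1.   0.5] g0.095
40 t38.03 [-0.8  0.6 -0. ] g0.099
```

```bash
python3 - <<'E'
from h import *
from vis import *
import json,cv2
v,b,ph,rs=json.load(open("v.json")); v=np.array(v);b=np.array(b)
for rs in (60,85,110,140):
    go(ph,rs,v,speed=90); F=fd(ph)-b
    print(rs,"t%.2f"%robot.current_t(),F.round(1),"g%.3f"%robot.current_gripper_width())
    if np.linalg.norm(F)>20: break
st()
rim=DO+np.c_[41*np.cos(ang),41*np.sin(ang),0*ang+140]@AD.T
for n in ("top","side"):
    d=robot.get_image(n); pickle.dump(d,open(n+"8.pkl","wb")); k=load(n+"8")
    g=d["img"].min(2).astype(int)
    for rr in (0,7,rs): # whiteness along predicted rim circle
        q=k.proj(rim+rr*AD[:,2]).round().astype(int); print(n,rr,g[q[::15,1],q[::15,0]])
json.dump([v.tolist(),b.tolist(),int(ph),rs],open("v.json","w"))
E
```

```text
60 t38.41 [-0.6 -0.2 -0.8] g0.098
85 t38.83 [ 1.3 -0.6 -2.1] g0.097
110 t39.26 [ 0.8 -0.  -2.4] g0.095
140 t39.74 [ 0.7 -0.5 -1.5] g0.095
 t39.74 tcp [552.2  30.4 245.4] F [-0.1  0.2 -1.7] M [0.05 0.42 0.02] g0.095
top 0 [122 125 164 233  45  45  44  45 156  64 187 183]
top 7 [122 145 158 233  45  46  44  45 156 182 184 160]
top 140 [201 228  52  56  97  27  45  29 222 154 153 182]
side 0 [ 76  93  48  97  94  70  63  80 104 109 107  96]
side 7 [ 83  87 110 108  94  68  65  82  84 109 109  93]
side 140 [150 149  75 115 138 151 119  15  11  57  49  77]
```

```bash
python3 - <<'E'
from h import *
G=np.array([491.,-307.]); u=G/np.linalg.norm(G); o=np.array([np.pi,0,np.arctan2(u[0],-u[1])])
p=np.array(robot.current_tcp_pos())
robot.move_linear(p+[-50,-20,60],speed=200); st()
xy=G-41*u
def Z(foot): return [xy[0],xy[1],foot+135-33-TOOL]
print(robot.inverse_kinematics(Z(200),o))
robot.move_ptp(Z(200),o); st("over")
robot.move_linear(Z(60),speed=150); robot.move_linear(Z(25),speed=80); st("low")
print(robot.move_linear(Z(-6),speed=20,f_stop=3.5)); st("down")
E
```

```text
t40.39 tcp [502.   10.1 304.1] F [ 0.2 -0.7 -2.3] M [ 0.05  0.42 -0.  ] g0.097
[-0.76618464  0.19465737  1.4158247   0.          1.53111058 -0.20740227]
over t41.55 tcp [ 456.7 -284.   263.2] F [-0.3 -0.1 -0.8] M [-0.04 -0.03  0.01] g0.098
low t43.22 tcp [ 456.3 -285.4   88.6] F [ 0.3  0.4 -1.5] M [ 0.03 -0.02 -0.02] g0.096
True
down t44.07 tcp [ 455.7 -284.5   73.2] F [-1.6  0.9  4.2] M [ 0.01  0.04 -0.03] g0.094
```

```bash
python3 - <<'E'
from h import *
from vis import *
import cv2
p=np.array(robot.current_tcp_pos())
print(robot.move_linear(p-[0,0,4],speed=15,f_stop=5)); st("pressed")
robot.move_gripper(0.35); st("open")
p=np.array(robot.current_tcp_pos()); robot.move_linear([p[0],p[1],p[2]+70],speed=120)
robot.move_linear([p[0]-80,p[1]+60,p[2]+200],speed=300); st("up")
ims={n:robot.get_image(n) for n in ("top","side")}
for n in ims: pickle.dump(ims[n],open(n+"9.pkl","wb"))
cam={n:load(n+"9") for n in ims}; base={n:pickle.load(open(n+"0.pkl","rb"))["img"] for n in ims}
# fit rim ring / foot with image: mean brightness gain along the mid-wall ring and dark contrast outside
def ring(n,x,y,z,r):
    P=np.c_[x+r*np.cos(ang),y+r*np.sin(ang),0*ang+z]; q=cam[n].proj(P).astype(np.float32)
    return cv2.remap(ims[n]["img"].min(2).astype(np.float32),q[:,0].copy(),q[:,1].copy(),cv2.INTER_LINEAR).ravel()
def score(n,x,y,z): return ring(n,x,y,z,41).mean()-.5*ring(n,x,y,z,34).mean()-.5*ring(n,x,y,z,48.5).mean()
for n in ims:
    print(n,"liner",max((score(n,x,y,140),x,y) for x in np.arange(461,522,2.) for y in np.arange(-337,-276,2.)),
      "spare",max((score(n,x,y,140),x,y) for x in np.arange(583,624,2.) for y in np.arange(-341,-300,2.)))
E
```

```text
True
pressed t44.27 tcp [ 455.5 -284.    72.9] F [-0.9  1.   5.7] M [-0.09 -0.03  0.05] g0.096
open t44.89 tcp [ 454.9 -283.5   72.1] F [ 0.2 -0.2 -0.7] M [-0.04 -0.06  0.03] g0.349
up t46.33 tcp [ 374.8 -223.5  270.8] F [-0.2 -1.   0. ] M [-0.07 -0.06 -0.03] g0.349
top liner (np.float32(39.16083), np.float64(491.0), np.float64(-303.0)) spare (np.float32(81.44466), np.float64(603.0), np.float64(-321.0))
side liner (np.float32(43.176422), np.float64(489.0), np.float64(-301.0)) spare (np.float32(42.931988), np.float64(603.0), np.float64(-319.0))
```

```bash
python3 - <<'E'
from h import *
from vis import *
import cv2
robot.move_linear(np.array(robot.current_tcp_pos())+[-60,150,60],speed=300); st()
ims={n:robot.get_image(n) for n in ("top","side")}
for n in ims: pickle.dump(ims[n],open(n+"10.pkl","wb"))
cam={n:load(n+"10") for n in ims}
def smp(im,c,P):
    q=c.proj(P).astype(np.float32); return cv2.remap(im.min(2).astype(np.float32),q[:,0].copy(),q[:,1].copy(),cv2.INTER_LINEAR).ravel()
def cost(p,x0=0):
    x,y,z,tx,ty=p; A=R.from_euler("xy",[tx,ty],degrees=True).as_matrix(); t=0
    for n in ims:
        for r,w in ((41,1),(34,-.5),(48.5,-.5)):
            t+=w*smp(ims[n]["img"],cam[n],np.array([x,y,z])+np.c_[r*np.cos(ang),r*np.sin(ang),0*ang]@A.T).mean()
    return -t
from scipy.optimize import minimize
for nm,g in (("liner",[490,-302,140]),("spare",[603,-320,140])):
    r=minimize(cost,g+[0,0],method="Nelder-Mead",options=dict(initial_simplex=np.array([g+[0,0]]+[list(np.array(g+[0,0])+d) for d in np.diag([4,4,4,4,4])]))); print(nm,r.x.round(1),r.fun)
# foot outline: brightest-edge x in side image rows near the foot; lean = wall direction of the silhouettes
for nm,(X,Y) in (("liner",(490,-302)),("spare",(603,-320))):
    c=cam["side"]; 
    for z in (100,80,60,40,25,15):
        d=np.cross(c.e-[X,Y,z],[0,0,1]); d/=np.linalg.norm(d); s=np.arange(-60,61,1.)
        b=cv2.GaussianBlur(smp(ims["side"]["img"],c,np.array([X,Y,z])+s[:,None]*d)[None],(5,1),1).ravel(); g=np.gradient(b)
        l,rr=g[5:35].argmax()+5,g[85:115].argmin()+85
        l2=np.abs(g[5:35]).argmax()+5; r2=np.abs(g[85:115]).argmax()+85
        print(nm,z,s[l2],s[r2],"mid",(s[l2]+s[r2])/2)
E
```

```text
t47.15 tcp [315.1 -73.9 329. ] F [-0.1 -0.5 -0.8] M [-0.06 -0.04  0.01] g0.347
liner [ 4.902e+02 -3.032e+02  1.385e+02  1.000e-01 -4.000e-01] -125.1707763671875
spare [ 6.039e+02 -3.213e+02  1.384e+02 -1.000e-01 -1.000e-01] -123.53038024902344
liner 100 -55.0 54.0 mid -0.5
liner 80 -43.0 44.0 mid 0.5
liner 60 -39.0 42.0 mid 1.5
liner 40 -41.0 44.0 mid 1.5
liner 25 -43.0 47.0 mid 2.0
liner 15 -43.0 43.0 mid 0.0
spare 100 -40.0 41.0 mid 0.5
spare 80 -48.0 34.0 mid -7.0
spare 60 -39.0 41.0 mid 1.0
spare 40 -44.0 47.0 mid 1.5
spare 25 -41.0 43.0 mid 1.0
spare 15 -42.0 43.0 mid 0.5
```

The rim fits at (490, -303, 138.5) with about 0.4° of tilt. Its height matches the untouched spare's fitted rim, and the foot is about 4 mm from the target. I'm handing in.

```bash
python3 - <<'E'
from bench import robot
print(robot.hand_in(), robot.current_t())
E
```

```text
the job is handed in; nothing more can be done
the job is handed in; nothing more can be done
```

I pressed the release bar, twisted and drew out the liner, stood it on the free end of the tray, and handed the job in at about 47 s. Hand-in gives no verdict, so what follows rests on my own checks.

**Last checks**
- **Liner:** the rim fits at (490, -303, 138.5) mm with about 0.4° of tilt. Its axis is about 4 mm from the middle of the free end, with the gripper clear of it.
- **Spare liner:** it has not moved beyond measuring error (1 mm or so).
- **Bar:** before-and-after pictures showed both ends down by about 10–12 mm. I did not look at it again after the draw.
- **Other items:** I did not re-measure the pail, rack or bottle. The arm never went near them and no unexpected contact showed.

**What went wrong or disagreed**
- **Reported TCP:** the real fingertips sit about 39 mm behind the reported TCP along the tool. The bar's stop and the pictures agreed on this, and I corrected for it.
- **High force on the bar:** while finding that offset I pressed the bar against its stop with about 106 N total. My step loop's force stop did not trip. That is under the 120 N wrist limit, and the moments point to the fingertips, not the gripper body.
- **First draw failed:** the pads slipped and the liner had turned only about 22°. I regripped deeper, twisted about 30° more while relieving the side forces, and it came out with almost no force.
- **Twist angle:** the final angle was not measured directly. I take it to be good because the liner came free.

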